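Swap the flip lenses in a beam line

ROBOT

A 6-joint arm with a two-finger parallel gripper is mounted at the origin on the work surface. World frame = base frame: x ahead of the robot, y to its left, z up, the work surface at z = 0. Lengths are in mm, angles in rad, forces in N, time in s.
With the tool pointing down it reaches from about 200 to 875 mm from the base axis. Payload 3.4 kg.
Tool frame: the origin (TCP) lies on the centre line of the jaws, within the pads' length; the fingertips stand 25 mm ahead of it and the grasp point (between the pads) lies 6 mm ahead of it; z points along the fingers, y is the line along which they close (so a half turn about z gives the same grasp; the last joint's range is limited). The gripper opens to 94 mm and grips with 3 to 60 N. Pads are 16 mm wide; open, the fingers measure 119 mm over their backs; the gripper's body (75 mm by 177 mm) begins 78 mm behind the grasp point.
Start: joints at [1.09, 0.276, 1.505, -0, 1.361, -0.121], TCP at [202.468, 538.209, 230.493] pointing down, gripper open.
Joint ranges: [-2.89, 2.89], [-0.75, 2.08], [0.22, 2.7], [-1.18, 4.32], [0.11, 2.71], [-2.7, 2.7]. Speed limits (rad/s): [2.57, 2.57, 3.14, 3.14, 3.14, 3.14].

INTERFACE

Orientations are given as a rotation vector (axis times angle).
In Python, from station import arm, vision gives the robot as it stands.
- The arm moves only by the tool send_rows, never from a script. Its arguments are lists of equal length, an entry for each row: "jaw": the closure in counts, from 0 (fully open) to 255 (shut); "dp": the shift along the tool's x, y, z in mm, a list of three; "yaw": the turn about the tool's z in degrees. A call has exactly 5 rows; each row is the pose to reach, as a shift and turn from the pose commanded when the call began, along the tool's axes at that moment; what a row does not reach only later rows make up. A row lasts 1/12 s, in which the tool goes at most 41.7 mm and 7.16 degrees, less where a joint would pass 70% of its speed; a pose out of reach is approached as far as the arm can. A call with a gripper value outside its range is refused whole. The fingers move at their own pace and stop on an object; "force" is the grip in N (left out, the last holds). Time passes only in rows, so rows that repeat a pose let the fingers close, or fill a call up. It gives the time, the measured TCP pose, the force, the opening and the grip force at its end, in the units of the state.
- arm.get_state(): the state, without advancing time (a new reading comes with each control period).
- vision.capture(name): name is "side" or "top"; returns a dict with "image" (420x560x3 uint8, blue, green, red), "range_z" (420x560 float32, mm along the optical axis (not along the pixel's ray), 0 where there is no reading), "K" (3x3 intrinsics, pixels), "R" (3x3) and "t" (3): a world point X has camera coordinates R X + t. Camera axes: x right, y down, z forward; pixel columns grow to the right and rows downward; lengths in mm; the calibration is good to about 2 mm. A picture is of the moment at which its call begins.
- arm.sign_off(): hands the job in; it is judged then, once.
The state is a dict: "time": time; "joints": joint angles; "dq": joint speeds; "joint_efforts": joint torques, N m; "ee_pos": TCP position; "eef_rot": TCP orientation; "force": force on the tool from outside, world axes, zero at the start; "moment": the same for the moment, N m; "finger_gap": finger opening in mm; "grasp_force": force on a finger pad.
Only numpy, scipy, OpenCV 4.12 (cv2) and the standard library are available. Lean on these libraries where they do the work, as an engineer would, in place of code of your own. Each camera call takes 0.05 s, during which the arm holds its last target. There are 200 camera calls.

TASK

Put the small round lens into the beam line in place of the large one, only by pushing with the fingertips: tip the large round lens over until it lies fully flat, and press down the thumb lever of the small one until that lens stands fully upright. The mounts are aligned: do not lift, tip or shove them, leave the square filter as it stands and everything else where it is.

Things in the scene. Friction and masses are not known exactly. Their poses are not given: they have to be found in the camera images.
- board: dark steel breadboard fixed to the table, 300 (x) x 840 (y) x 12 mm, origin under its centre; its top is 12 mm above the table. The light source (white box on black base, 75 x 130 mm, top 142 mm above the board's underside) stands on its -y end, the detector (grey 60 mm cube on a post, same height) on its +y end; the beam line runs between them along y, through the upright optics.
- large_mount: mount of the large round lens, loose on the board, about 0.85 kg: steel foot plate 80 (x) x 100 (y) x 14 mm (y from -45 to +55), a 20 mm post and a black hinge fork 46 mm wide. Origin on the foot's underside, straight below the hinge; x is along the hinge line, which is 60 mm above the origin; z up. The flap lies towards +y when folded flat and its thumb lever is on the -y side.
- large_flap (a joint): hinge angle of the flap with the large round lens, rad: 0 = folded flat (level, towards the mount's +y), 1.571 = fully upright; stops at both ends. In between, friction (about 0.055 N m) holds it wherever it is left.
- large_centre (a point): centre of the large round lens (plain aluminium ring of 56 mm outer diameter with clear glass, 10 mm thick), 40 mm from the hinge line; the frame spans 12 to 68 mm from the hinge, a 20 mm wide stem joins it to the hinge. Its y axis points from the hinge to the far rim, z is the side that looks up when it is folded.
- large_lever_tip (a point): middle of the free end of its aluminium thumb lever, a plate 24 mm wide, 5 mm thick and 40 mm long from the hinge, rigid with the flap and 125 deg round from it: with the flap folded the lever points up and back (end 23 mm to -y, 33 mm above the hinge); pressing it down by the end swings the flap up, and with the flap upright the end is 33 mm to -y and 23 mm below the hinge.
- small_mount: mount of the small round lens, loose on the board, about 0.85 kg: steel foot plate 80 (x) x 100 (y) x 14 mm (y from -45 to +55), a 20 mm post and a black hinge fork 46 mm wide. Origin on the foot's underside, straight below the hinge; x is along the hinge line, which is 60 mm above the origin; z up. The flap lies towards +y when folded flat and its thumb lever is on the -y side.
- small_flap (a joint): hinge angle of the flap with the small round lens, rad: 0 = folded flat (level, towards the mount's +y), 1.571 = fully upright; stops at both ends. In between, friction (about 0.055 N m) holds it wherever it is left.
- small_centre (a point): centre of the small round lens (plain aluminium ring of 36 mm outer diameter with clear glass, 10 mm thick), 40 mm from the hinge line; the frame spans 22 to 58 mm from the hinge, a 20 mm wide stem joins it to the hinge. Its y axis points from the hinge to the far rim, z is the side that looks up when it is folded.
- small_lever_tip (a point): middle of the free end of its aluminium thumb lever, a plate 24 mm wide, 5 mm thick and 40 mm long from the hinge, rigid with the flap and 125 deg round from it: with the flap folded the lever points up and back (end 23 mm to -y, 33 mm above the hinge); pressing it down by the end swings the flap up, and with the flap upright the end is 33 mm to -y and 23 mm below the hinge.
- filter_mount: mount of the square filter, loose on the board, about 0.85 kg: steel foot plate 80 (x) x 100 (y) x 14 mm (y from -45 to +55), a 20 mm post and a black hinge fork 46 mm wide. Origin on the foot's underside, straight below the hinge; x is along the hinge line, which is 60 mm above the origin; z up. The flap lies towards +y when folded flat and its thumb lever is on the -y side.
- filter_flap (a joint): hinge angle of the flap with the square filter, rad: 0 = folded flat (level, towards the mount's +y), 1.571 = fully upright; stops at both ends. In between, friction (about 0.055 N m) holds it wherever it is left.
- filter_centre (a point): centre of the square filter (plain aluminium square frame of 56 mm with clear glass, 10 mm thick), 40 mm from the hinge line; the frame spans 12 to 68 mm from the hinge, a 20 mm wide stem joins it to the hinge. Its y axis points from the hinge to the far rim, z is the side that looks up when it is folded.
- filter_lever_tip (a point): middle of the free end of its aluminium thumb lever, a plate 24 mm wide, 5 mm thick and 40 mm long from the hinge, rigid with the flap and 125 deg round from it: with the flap folded the lever points up and back (end 23 mm to -y, 33 mm above the hinge); pressing it down by the end swings the flap up, and with the flap upright the end is 33 mm to -y and 23 mm below the hinge.
- spare_post: bystander: steel post standing on the board, 15 mm diameter, 60 mm high, origin under it
- lens_tube: bystander: short black tube standing on the board, 36 mm diameter, 35 mm high, origin under it
- tape_measure: bystander: grey tape measure, 30 x 62 x 55 mm high, origin under it
- lens_case: bystander: flat white case, 50 x 70 x 22 mm high, origin under it
- driver: bystander: black-handled screwdriver lying on the board, 140 mm long
- cleaner: bystander: small white bottle, 40 mm diameter, 85 mm high, origin under it
Not all that is in view belongs to the job. What is shaped like the small_mount but purple is not meant.

How it is judged (in metres and radians):
At the end, for the whole second after the job is handed in: The large lens's flap is folded flat (joint under 0.10 rad), the small lens's flap is upright (over 1.47 rad), all three flaps at rest, no mount is more than 20 mm from its start or tilted, and the square filter's centre is within 25 mm of its start (value of joint large_flap below 0.1 rad and value of joint small_flap above 1.47 rad and velocity of joint large_flap between -0.05 and 0.05 rad/s and velocity of joint small_flap between -0.05 and 0.05 rad/s and velocity of joint filter_flap between -0.05 and 0.05 rad/s and distance of each of large_mount, small_mount, filter_mount from where it was at the start of the episode below 0.02 m and angle between each of large_mount, small_mount, filter_mount's own z axis and vertical below 0.05 rad and linear speed of each of large_mount, small_mount, filter_mount below 0.01 m/s and distance of filter_centre from where it was at the start of the episode below 0.025 m); the robot touches nothing.
It fails at once if a mount was shifted more than 20 mm, lifted or tipped (distance of any of large_mount, small_mount, filter_mount from where it was at the start of the episode above 0.02 m or height (world z) of any of large_mount, small_mount, filter_mount above 0.024 m or angle between any of large_mount, small_mount, filter_mount's own z axis and vertical above 0.15 rad).
It fails at once if the square filter was swung or moved (its centre by more than 25 mm) (distance of filter_centre from where it was at the start of the episode above 0.025 m).
It fails at once if a bystander was moved more than 30 mm (distance of any of spare_post, lens_tube, cleaner, tape_measure, lens_case, driver from where it was at the start of the episode above 0.03 m).
It fails at once if a standing bystander was tipped over (angle between any of spare_post, lens_tube, cleaner, tape_measure's own z axis and vertical above 0.4 rad).
It also fails if it takes over 45 s, if anything falls off the work surface, if the arm or the gripper's body presses on something with over 40 N, if the wrist force passes 120 N, or if a joint passes its speed limit or range.

## Working session

There is one attempt and no reset: what is moved stays moved. The work goes in short steps, Python scripts to look and compute and a tool call to move; the robot and the scene stay as the last step left them, time stands still between calls to the robot, and variables do not carry over. Pictures are saved under pics/ and viewed, at most 10 in all, crops included, and the job is handed in when it is done.

Besides the shell and the picture viewer there is one more tool, called by a JSON object that holds its "op" and its "data", one argument or row to a line. send_rows: Moves the arm, as the interface text tells. Its arguments: {"type":"object","properties":{"jaw":{"type":"array","items":{"type":"number"}},"dp":{"type":"array","items":{"type":"array","items":{"type":"number"}}},"yaw":{"type":"array","items":{"type":"number"}},"force":{"type":"number"}},"required":["jaw","dp","yaw"]}

```bash
mkdir -p pics; cat > h.py <<'E'
import numpy as np, cv2
from station import arm, vision
def cap(n,f):
    c=vision.capture(n); np.savez(f,**c); return c
def pts(c):
    z=c["range_z"]; v,u=np.indices(z.shape)
    K=c["K"]; P=np.stack([(u-K[0,2])/K[0,0]*z,(v-K[1,2])/K[1,1]*z,z],-1)
    return (P-c["t"])@c["R"]
E
python3 - <<'E'
from h import *
for n in("top","side"):
    c=cap(n,n+'0.npz'); cv2.imwrite(f'pics/{n}0.png',c["image"]); print(n,-c["R"].T@c["t"],c["R"].round(2).tolist())
print(arm.get_state())
E
```

```text
top [480.50858516  24.01121491 978.81953952] [[0.01, -1.0, -0.02], [-1.0, -0.01, -0.07], [0.07, 0.02, -1.0]]
side [ 194.7150955  -584.74343554  652.05583637] [[0.86, -0.51, -0.0], [-0.31, -0.52, -0.8], [0.41, 0.68, -0.61]]
{'time': 0.1, 'joints': array([ 1.08999289e+00,  2.76506518e-01,  1.50596101e+00, -1.45450215e-05,
        1.36065848e+00, -1.21001275e-01]), 'dq': array([-0.00135135, -0.00228491, -0.00257461, -0.00104243, -0.00125026,
        0.00131792]), 'joint_efforts': array([ 1.19904511e-03, -4.05456269e+01, -2.37782460e+01,  7.02262879e-02,
        2.98685313e-02, -3.40429006e-05]), 'ee_pos': array([202.25856425, 537.78703204, 229.7237171 ]), 'eef_rot': array([-5.62048508e-01, -3.09045800e+00,  2.30666828e-03]), 'force': array([-0.00438551,  0.27360651,  0.36293262]), 'moment': array([-0.05037321, -0.04428405,  0.00679466]), 'grasp_force': 0.0, 'finger_gap': 94.11623574451528}
```

View pics/top0.png

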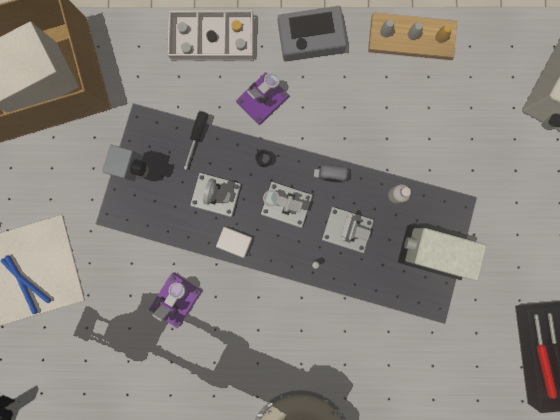

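View pics/side0.png

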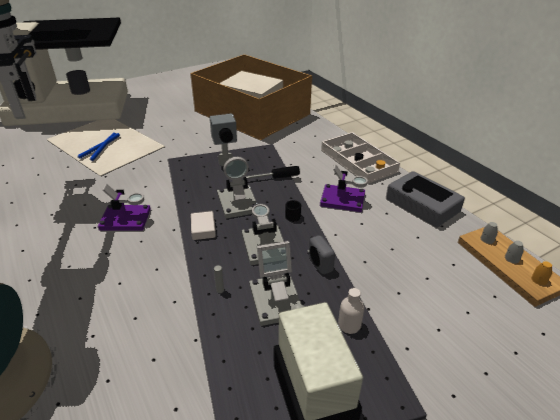

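Top view: the three steel mounts are the large lens upright at (215,195), the small one folded at (287,204), with its lens at about (270,199), and the square filter upright at (348,230). Things that could be mistaken for them are the purple copies at (262,97) and (175,300). In the side view the large ring is at (235,167), the small ring at (261,211) and the filter at (274,260).

```bash
python3 - <<'E'
from h import *
c=dict(np.load('top0.npz')); P=pts(c); z=P[...,2]
im=c["image"]; hsv=cv2.cvtColor(im,cv2.COLOR_BGR2HSV)
# board: dark at z ~12
m=((z>5)&(z<20)&(hsv[...,2]<75)).astype(np.uint8)
n,l,s,_=cv2.connectedComponentsWithStats(m); k=1+s[1:,4].argmax()
r=cv2.minAreaRect(P[l==k][:,:2].astype(np.float32)); print('board',r,np.median(z[l==k]))
for name,(u,v) in dict(large=(215,195),small=(287,204),filt=(348,230)).items():
    w=np.zeros(z.shape,bool); w[v-32:v+32,u-32:u+32]=1
    f=w&(z>20)&(z<34)&(hsv[...,2]>100)
    n,l,s,_=cv2.connectedComponentsWithStats(f.astype(np.uint8)); k=1+s[1:,4].argmax()
    q=P[l==k]; print(name,len(q),np.median(q[:,2]),cv2.minAreaRect(q[:,:2].astype(np.float32)))
    h=w&(z>50); print('  high',h.sum(),z[h].max(), P[h].mean(0))
big=cv2.resize(im[140:270,170:400],None,fx=3.4,fy=3.4,interpolation=cv2.INTER_CUBIC); cv2.imwrite('pics/crop.png',big)
E
```

```text
board ((631.8536376953125, 341.0408020019531), (74.24713134765625, 73.80540466308594), 8.986584663391113) 12.431670180788375
large 782 26.605251058199258 ((561.6512451171875, 201.7303466796875), (99.83072662353516, 79.5923843383789), 75.47403717041016)
  high 472 978.8195395190048 [556.1049163  184.70973413 120.99605053]
small 514 26.691978071176635 ((523.0989990234375, 42.56884765625), (99.05818176269531, 43.416748046875), 72.15794372558594)
  high 561 978.8195395190048 [540.63667394  44.35252093 109.11386927]
filt 824 26.732931396255857 ((483.13739013671875, -103.39447784423828), (99.93473815917969, 79.60635375976562), 72.74711608886719)
  high 519 978.8195395190048 [ 482.09156174 -102.73915452  123.39779165]
```

View pics/crop.png

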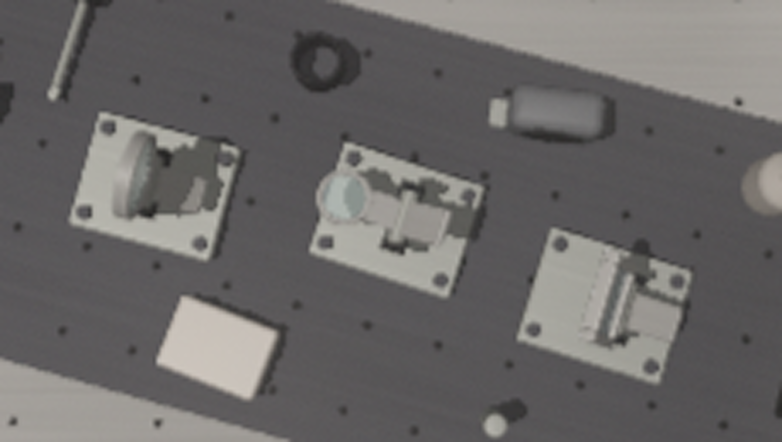

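The crop confirms the choice: large round lens upright on the left, small round lens folded towards +y in the middle with its lever at about crop (430,220), and the square filter on the right. All three are on light steel feet, not purple.

```bash
python3 - <<'E'
from h import *
from scipy.spatial.transform import Rotation as R
c=dict(np.load('top0.npz')); P=pts(c); z=P[...,2]
d=dict(np.load('side0.npz')); Q=pts(d).reshape(-1,3)[d["range_z"].ravel()>0]
for name,(u,v) in dict(large=(215,195),small=(287,204),filt=(348,230)).items():
    w=np.zeros(z.shape,bool); w[v-34:v+34,u-34:u+34]=1
    f=(w&(z>20)&(z<32)&(c["range_z"]>0)).astype(np.uint8); f=cv2.morphologyEx(f,cv2.MORPH_OPEN,np.ones((2,2)))
    n,l,s,_=cv2.connectedComponentsWithStats(f); k=1+s[1:,4].argmax()
    r=cv2.minAreaRect(P[l==k][:,:2].astype(np.float32)); a=np.radians(r[2] if r[1][0]>r[1][1] else r[2]-90)
    ey=np.array([np.cos(a),np.sin(a)]); ex=np.array([ey[1],-ey[0]]); o=np.array(r[0])-5*ey
    print(name,'rect',np.round(r[1],1),'yaxis deg',np.degrees(a).round(2),'origin',o.round(1))
    for nm,X in (('top',P[w&(c["range_z"]>0)]),('side',Q)):
        m=np.c_[(X[:,:2]-o)@ex,(X[:,:2]-o)@ey,X[:,2]-72]
        g=m[(abs(m[:,0])<45)&(abs(m[:,1])<75)&(m[:,2]>-30)&(m[:,2]<80)]
        print(nm,len(g)); 
        for b in range(-30,75,10):
            t=g[(g[:,2]>=b)&(g[:,2]<b+10)]
            if len(t)>3: print('  z',b,len(t),'x',np.percentile(t[:,0],[3,50,97]).round(),'y',np.percentile(t[:,1],[3,50,97]).round())
st=arm.get_state(); print(R.from_rotvec(st['eef_rot']).as_matrix().round(3).tolist())
E
```

```text
large rect [240.9  79.8] yaxis deg 75.36 origin [540.6 127.6]
top 426
  z -20 74 x [-9.  3. 13.] y [39. 46. 55.]
  z -10 86 x [-14.   1.  17.] y [52. 61. 66.]
  z 0 45 x [-20.   1.  24.] y [64. 67. 69.]
  z 10 32 x [-19.   3.  21.] y [66. 68. 71.]
  z 20 31 x [-19.   2.  23.] y [67. 70. 71.]
  z 30 31 x [-25.  -2.  26.] y [68. 71. 71.]
  z 40 25 x [-25.   4.  29.] y [68. 71. 74.]
  z 50 28 x [-23.   5.  27.] y [68. 70. 74.]
  z 60 69 x [-17.  -0.  20.] y [68. 71. 75.]
side 977
  z -30 8 x [-9. -7.  6.] y [38. 40. 71.]
  z -20 79 x [-16.   2.  19.] y [38. 45. 65.]
  z -10 118 x [-19.   1.  23.] y [51. 62. 70.]
  z 0 191 x [-19.  15.  36.] y [-73. -49.  72.]
  z 10 163 x [-10.  19.  40.] y [-70. -43.  72.]
  z 20 79 x [-19.   3.  23.] y [65. 69. 72.]
  z 30 95 x [-24.   1.  26.] y [66. 70. 73.]
  z 40 95 x [-25.   1.  27.] y [66. 70. 73.]
  z 50 84 x [-22.   1.  25.] y [66. 70. 74.]
  z 60 64 x [-16.   2.  18.] y [65. 69. 75.]
small rect [99.1 92. ] yaxis deg 71.96 origin [531.3  31.3]
top 545
  z -10 8 x [-8.  9. 24.] y [-4.  4. 11.]
  z 0 267 x [-14.   6.  25.] y [-3. 14. 48.]
  z 10
[... 777 characters left out ...]
 [-25.   1.  26.] y [-22. -19. -17.]
  z 50 11 x [-26. -19.  28.] y [-19. -17. -13.]
  z 60 149 x [-25.   1.  28.] y [-15.  -9.  -5.]
side 1568
  z -30 6 x [-7. -7. -6.] y [-39. -36. -35.]
  z -20 15 x [-21.  -9.  23.] y [-59. -41. -35.]
  z -10 275 x [-19.   1.  22.] y [-72. -56. -37.]
  z 0 203 x [-21.   2.  23.] y [-48. -38. -31.]
  z 10 165 x [-24.   2.  27.] y [-37. -32. -26.]
  z 20 200 x [-25.   2.  28.] y [-32. -27. -23.]
  z 30 185 x [-25.   1.  28.] y [-28. -23. -19.]
  z 40 186 x [-25.   2.  28.] y [-24. -19. -15.]
  z 50 156 x [-26.   2.  28.] y [-21. -15. -12.]
  z 60 177 x [-25.   2.  28.] y [-17. -14.  -6.]
[[-0.936, 0.352, -0.001], [0.352, 0.936, -0.001], [0.0, -0.002, -1.0]]
```

{"op": "send_rows", "data": {
  "jaw": [255,255,255,255,255],
  "dp": [
    [-30,-15,2],
    [-60,-29,4],
    [-91,-44,6],
    [-122,-58,8],
    [-152,-73,10]
  ],
  "yaw": [0,0,0,0,0],
  "force": 20
}}

```text
time: 0.52
ee_pos: [319.7, 415.0, 220.0]
eef_rot: [-0.561, -3.091, 0.001]
force: [0.7, 0.3, 0.1]
finger_gap: 63.9
grasp_force: 0.0
```

{"op": "send_rows", "data": {
  "jaw": [255,255,255,255,255],
  "dp": [
    [-30,-15,2],
    [-60,-29,4],
    [-91,-44,6],
    [-122,-58,8],
    [-152,-73,10]
  ],
  "yaw": [0,0,0,0,0]
}}

```text
time: 0.93
ee_pos: [436.5, 293.1, 210.1]
eef_rot: [-0.562, -3.091, 0.0]
force: [0.5, 0.3, -0.1]
finger_gap: 30.6
grasp_force: 0.0
```

{"op": "send_rows", "data": {
  "jaw": [255,255,255,255,255],
  "dp": [
    [-30,-15,2],
    [-60,-29,4],
    [-91,-44,6],
    [-122,-58,8],
    [-152,-73,10]
  ],
  "yaw": [0,0,0,0,0]
}}

```text
time: 1.35
ee_pos: [553.0, 171.3, 200.0]
eef_rot: [-0.562, -3.09, -0.0]
force: [0.6, 0.9, 0.5]
finger_gap: 0.8
grasp_force: 0.0
```

{"op": "send_rows", "data": {
  "jaw": [255,255,255,255,255],
  "dp": [
    [0,0,0],
    [0,0,0],
    [0,0,0],
    [0,0,0],
    [0,0,0]
  ],
  "yaw": [5.6,11.2,16.8,22.4,28]
}}

```text
time: 1.77
ee_pos: [551.9, 172.4, 199.9]
eef_rot: [-1.3, -2.859, 0.001]
force: [-1.1, -0.1, 0.5]
finger_gap: 0.5
grasp_force: 0.0
```

{"op": "send_rows", "data": {
  "jaw": [255,255,255,255,255],
  "dp": [
    [0,0,0],
    [0,0,0],
    [0,0,0],
    [0,0,0],
    [0,0,0]
  ],
  "yaw": [5.6,11.2,16.8,22.4,28]
}}

```text
time: 2.18
ee_pos: [551.8, 172.6, 199.9]
eef_rot: [-1.953, -2.46, 0.001]
force: [-0.5, -1.4, -0.1]
finger_gap: 0.5
grasp_force: 0.0
```

{"op": "send_rows", "data": {
  "jaw": [255,255,255,255,255],
  "dp": [
    [0,0,0],
    [0,0,0],
    [0,0,0],
    [0,0,0],
    [0,0,0]
  ],
  "yaw": [5.6,11.2,16.8,22.4,28]
}}

```text
time: 2.6
ee_pos: [551.8, 172.6, 200.0]
eef_rot: [-2.49, -1.915, 0.001]
force: [0.3, 0.3, -0.4]
finger_gap: 0.3
grasp_force: 0.0
```

```bash
cat > rel.py <<'E'
from h import *
from scipy.spatial.transform import Rotation as R
O=dict(large=(560.4,196.9,75.5),small=(537.0,29.5,72.5))
def rel(n):
    s=arm.get_state(); x,y,a=O[n]; a=np.radians(a); ey=np.array([np.cos(a),np.sin(a)]); ex=np.array([ey[1],-ey[0]])
    p=s['ee_pos']; tx=R.from_rotvec(s['eef_rot']).as_matrix()[:,0]
    q=p[:2]-[x,y]
    print(n,'mount x %.1f y %.1f tip z above hinge %.1f'%(q@ex,q@ey,p[2]-25-72),'toolx deg %.1f'%np.degrees(np.arctan2(tx[1],tx[0])),'t %.2f F'%s['time'],s['force'].round(1),'gap %.1f'%s['finger_gap'])
E
python3 -c "
from rel import *
rel('large')"
```

```text
large mount x -2.2 y -25.7 tip z above hinge 103.0 toolx deg 75.1 t 2.60 F [ 0.3  0.3 -0.4] gap 0.3
```

{"op": "send_rows", "data": {
  "jaw": [255,255,255,255,255],
  "dp": [
    [0,2,15],
    [0,2,30],
    [0,2,42],
    [0,2,50],
    [0,2,53]
  ],
  "yaw": [0,0,0,0,0]
}}

```text
time: 3.02
ee_pos: [553.1, 172.0, 145.8]
eef_rot: [-2.485, -1.92, 0.004]
force: [-0.4, -0.4, -0.9]
finger_gap: 0.4
grasp_force: 0.0
```

```bash
python3 -c "
from rel import *
rel('large')
c=cap('side','s1.npz');cv2.imwrite('pics/s1.png',cv2.resize(c['image'][90:300,130:370],None,fx=2.8,fy=2.8))"
```

```text
large mount x -0.9 y -26.0 tip z above hinge 48.8 toolx deg 75.4 t 3.02 F [-0.4 -0.4 -0.9] gap 0.4
```

View pics/s1.png

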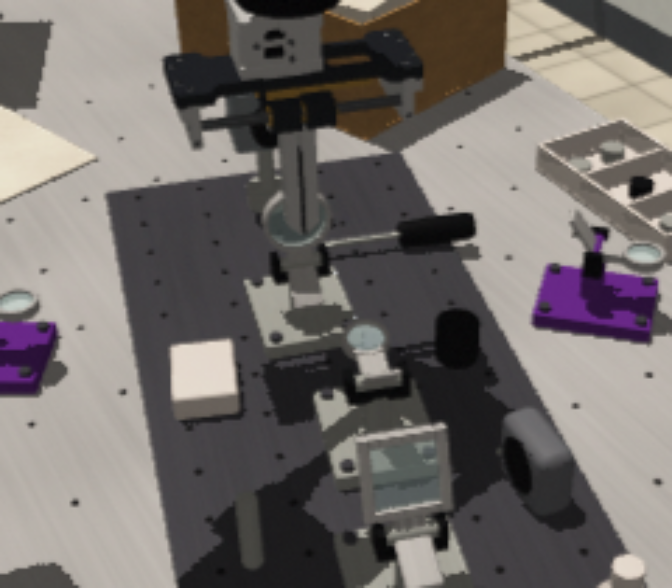

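The tip stands centred behind the large lens at crop (300,215). I'll start the push.

{"op": "send_rows", "data": {
  "jaw": [255,255,255,255,255],
  "dp": [
    [3,0,0],
    [6,0,0],
    [9,0,0.5],
    [12,0,1],
    [15,0,1]
  ],
  "yaw": [0,0,0,0,0]
}}

```text
time: 3.48
ee_pos: [558.3, 186.9, 147.0]
eef_rot: [2.485, 1.921, 0.001]
force: [-0.8, -1.4, 1.1]
finger_gap: 0.3
grasp_force: 0.5
```

{"op": "send_rows", "data": {
  "jaw": [255,255,255,255,255],
  "dp": [
    [3,0,0],
    [6,0,0],
    [9,0,0],
    [12,0,0.5],
    [15,0,1]
  ],
  "yaw": [0,0,0,0,0]
}}

```text
time: 3.9
ee_pos: [561.7, 201.4, 145.4]
eef_rot: [2.486, 1.921, -0.0]
force: [0.3, -1.2, -0.9]
finger_gap: 0.1
grasp_force: 0.5
```

```bash
python3 -c "
from rel import *
rel('large')"
```

```text
large mount x 0.1 y 4.6 tip z above hinge 48.4 toolx deg 75.4 t 3.90 F [ 0.3 -1.2 -0.9] gap 0.1
```

{"op": "send_rows", "data": {
  "jaw": [255,255,255,255,255],
  "dp": [
    [3.5,0,2],
    [7,0,4],
    [11,0,6.5],
    [14.5,0,9],
    [18,0,11]
  ],
  "yaw": [0,0,0,0,0]
}}

```text
time: 4.32
ee_pos: [566.3, 219.1, 134.2]
eef_rot: [-2.486, -1.921, -0.0]
force: [0.3, -1.0, 0.6]
finger_gap: 0.7
grasp_force: 0.5
```

{"op": "send_rows", "data": {
  "jaw": [255,255,255,255,255],
  "dp": [
    [4.5,0,4],
    [8.5,0,9],
    [11,0,13],
    [13,0,17],
    [14.5,0,20]
  ],
  "yaw": [0,0,0,0,0]
}}

```text
time: 4.73
ee_pos: [569.8, 232.9, 113.8]
eef_rot: [-2.486, -1.921, 0.001]
force: [0.4, -0.5, 0.9]
finger_gap: 0.5
grasp_force: 0.4
```

{"op": "send_rows", "data": {
  "jaw": [255,255,255,255,255],
  "dp": [
    [1,0,3],
    [2,0,6],
    [3,0,8],
    [3,0,10],
    [3,0,11]
  ],
  "yaw": [0,0,0,0,0]
}}

```text
time: 5.15
ee_pos: [570.6, 235.9, 103.3]
eef_rot: [-2.486, -1.92, -0.001]
force: [-0.8, 0.4, 0.3]
finger_gap: 0.5
grasp_force: 0.4
```

```bash
python3 -c "
from rel import *
rel('large')"
```

```text
large mount x 0.1 y 40.3 tip z above hinge 6.3 toolx deg 75.4 t 5.15 F [-0.8  0.4  0.3] gap 0.5
```

Now small presses until the stop shows up in the force.

{"op": "send_rows", "data": {
  "jaw": [255,255,255,255,255],
  "dp": [
    [0,0,0.5],
    [0,0,1],
    [0,0,1.5],
    [0,0,2],
    [0,0,2]
  ],
  "yaw": [0,0,0,0,0]
}}

```text
time: 5.57
ee_pos: [570.7, 235.6, 101.5]
eef_rot: [2.486, 1.921, 0.001]
force: [-0.3, 1.5, 0.5]
finger_gap: 0.4
grasp_force: 0.3
```

{"op": "send_rows", "data": {
  "jaw": [255,255,255,255,255],
  "dp": [
    [0,0,0.5],
    [0,0,1],
    [0,0,1],
    [0,0,1],
    [0,0,1]
  ],
  "yaw": [0,0,0,0,0]
}}

```text
time: 5.98
ee_pos: [570.7, 235.5, 100.5]
eef_rot: [2.486, 1.921, 0.0]
force: [1.1, -0.4, 0.9]
finger_gap: 0.5
grasp_force: 0.3
```

{"op": "send_rows", "data": {
  "jaw": [255,255,255,255,255],
  "dp": [
    [0,0,0.5],
    [0,0,1],
    [0,0,1],
    [0,0,1],
    [0,0,1]
  ],
  "yaw": [0,0,0,0,0]
}}

```text
time: 6.4
ee_pos: [570.6, 235.5, 99.4]
eef_rot: [2.486, 1.921, -0.0]
force: [1.0, 1.2, 0.6]
finger_gap: 0.3
grasp_force: 0.2
```

{"op": "send_rows", "data": {
  "jaw": [255,255,255,255,255],
  "dp": [
    [0,0,0.5],
    [0,0,1],
    [0,0,1],
    [0,0,1],
    [0,0,1]
  ],
  "yaw": [0,0,0,0,0]
}}

```text
time: 6.82
ee_pos: [570.6, 235.5, 99.2]
eef_rot: [2.486, 1.921, 0.0]
force: [-1.3, -0.1, 5.0]
finger_gap: 0.2
grasp_force: 2.7
```

{"op": "send_rows", "data": {
  "jaw": [255,255,255,255,255],
  "dp": [
    [0,0,0.5],
    [0,0,1],
    [0,0,1],
    [0,0,1],
    [0,0,1]
  ],
  "yaw": [0,0,0,0,0]
}}

```text
time: 7.23
ee_pos: [570.7, 235.5, 99.1]
eef_rot: [2.485, 1.921, 0.001]
force: [-2.0, -0.1, 9.3]
finger_gap: 0.4
grasp_force: 4.8
```

{"op": "send_rows", "data": {
  "jaw": [255,255,255,255,255],
  "dp": [
    [0,0,-5],
    [0,0,-20],
    [0,0,-45],
    [0,0,-75],
    [0,0,-100]
  ],
  "yaw": [0,0,0,0,0]
}}

```text
time: 7.65
ee_pos: [570.5, 235.5, 198.5]
eef_rot: [-2.486, -1.921, 0.0]
force: [1.1, 0.5, 0.6]
finger_gap: 0.4
grasp_force: 0.0
```

```bash
python3 -c "
from rel import *
rel('large');rel('small')
d=cap('side','s2.npz')
Q=pts(d).reshape(-1,3)[d['range_z'].ravel()>0]
for n in O:
    x,y,a=O[n]; a=np.radians(a); ey=np.array([np.cos(a),np.sin(a)]); ex=np.array([ey[1],-ey[0]])
    m=np.c_[(Q[:,:2]-[x,y])@ex,(Q[:,:2]-[x,y])@ey,Q[:,2]-72]
    g=m[(abs(m[:,0])<30)&(abs(m[:,1])<72)&(m[:,2]>-8)&(m[:,2]<60)]
    for b in range(-40,75,6):
        t=g[(g[:,1]>=b)&(g[:,1]<b+6)]
        if len(t)>3: print(n,'y',b,len(t),'x',np.percentile(t[:,0],[3,50,97]).round(),'z',np.percentile(t[:,2],[3,50,97]).round())
cv2.imwrite('pics/s2.png',cv2.resize(d['image'][100:300,130:370],None,fx=2.8,fy=2.8))"
```

```text
large mount x 0.1 y 39.9 tip z above hinge 101.5 toolx deg 75.4 t 7.65 F [1.1 0.5 0.6] gap 0.4
small mount x -30.0 y 206.5 tip z above hinge 101.5 toolx deg 75.4 t 7.65 F [1.1 0.5 0.6] gap 0.4
large y -28 22 x [-9.  3. 11.] z [28. 32. 35.]
large y -22 23 x [-10.  -1.   9.] z [19. 24. 34.]
large y -16 26 x [-19.   0.  20.] z [-6. 13. 19.]
large y -10 105 x [-23.  -2.  21.] z [-7.  1. 11.]
large y -4 31 x [-22.   1.  22.] z [-7.  3. 10.]
large y 2 15 x [-23. -20.  21.] z [-6.  9. 11.]
large y 8 6 x [-11.  -9.  17.] z [0. 4. 7.]
large y 14 12 x [-17. -13.  20.] z [-1.  4.  8.]
large y 20 20 x [-23. -11.  25.] z [-1.  3.  5.]
large y 26 29 x [-26. -10.  25.] z [-1.  3.  6.]
large y 32 32 x [-25.   2.  27.] z [1. 3. 6.]
large y 38 39 x [-27.  -1.  24.] z [1. 3. 6.]
large y 44 26 x [-24.  -3.  24.] z [2. 3. 6.]
large y 50 36 x [-22.   5.  24.] z [1. 3. 7.]
large y 56 27 x [-17.   1.  17.] z [1. 4. 7.]
large y 62 16 x [-13.  -2.  10.] z [1. 4. 6.]
small y -28 33 x [-10.   1.  12.] z [22. 29. 30.]
small y -22 6 x [-11.  -7.   9.] z [16. 19. 27.]
small y -16 4 x [-10.  -4.  -0.] z [12. 15. 16.]
small y -10 70 x [-21.   0.  22.] z [-7.  0. 11.]
small y -4 83 x [-22.  -2.  21.] z [-7. -0. 10.]
small y 2 22 x [-21.  -7.  21.] z [-0.  7. 11.]
small y 8 36 x [-22.  -1.  19.] z [1. 6. 9.]
small y 14 21 x [-8. -0. 10.] z [ 5.  7. 10.]
small y 20 27 x [-9. -0. 10.] z [ 4.  9. 12.]
small y 26 30 x [-13.  -3.  16.] z [ 3.  9. 12.]
small y 32 37 x [-16.  -2.  17.] z [ 4.  9. 12.]
small y 38 42 x [-15.   1.  16.] z [ 7. 10. 14.]
small y 44 36 x [-14.   6.  15.] z [ 8. 12. 15.]
small y 50 33 x [-12.   1.  13.] z [10. 13. 17.]
small y 56 7 x [-5.  0.  6.] z [14. 15. 16.]
```

View pics/s2.png

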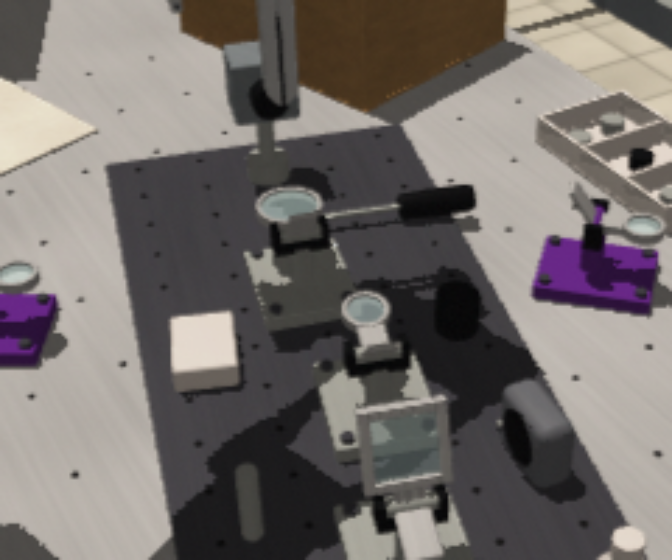

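The large lens at crop (290,205) lies flat, and the small one is still about 0.17 rad up. Next is the small lever.

{"op": "send_rows", "data": {
  "jaw": [255,255,255,255,255],
  "dp": [
    [-25,2,0],
    [-60,5,0],
    [-100,9,0],
    [-140,12,0],
    [-170,15,0]
  ],
  "yaw": [0,0,0,0,0]
}}

```text
time: 8.12
ee_pos: [541.0, 64.8, 197.0]
eef_rot: [2.486, 1.921, -0.002]
force: [0.9, -0.4, -1.0]
finger_gap: 0.6
grasp_force: 0.0
```

{"op": "send_rows", "data": {
  "jaw": [255,255,255,255,255],
  "dp": [
    [-20,2,0],
    [-35,3,0],
    [-48,4,0],
    [-48,4,0],
    [-48,4,0]
  ],
  "yaw": [1,2,2.9,2.9,2.9]
}}

```text
time: 8.53
ee_pos: [534.0, 19.8, 197.3]
eef_rot: [-2.534, -1.856, -0.0]
force: [0.1, 0.5, -0.2]
finger_gap: 0.4
grasp_force: 0.0
```

{"op": "send_rows", "data": {
  "jaw": [255,255,255,255,255],
  "dp": [
    [0,0,18],
    [0,0,36],
    [0,0,50],
    [0,0,58],
    [0,0,61]
  ],
  "yaw": [0,0,0,0,0]
}}

```text
time: 8.95
ee_pos: [533.3, 21.0, 135.0]
eef_rot: [-2.531, -1.858, 0.003]
force: [1.0, -1.2, 0.4]
finger_gap: 0.7
grasp_force: 0.0
```

{"op": "send_rows", "data": {
  "jaw": [255,255,255,255,255],
  "dp": [
    [0,0,0],
    [0,0,0],
    [0,0,0],
    [0,0,0],
    [0,0,0]
  ],
  "yaw": [0,0,0,0,0]
}}

```text
time: 9.37
ee_pos: [534.5, 19.8, 137.2]
eef_rot: [2.533, 1.857, 0.002]
force: [-0.4, -0.2, 1.0]
finger_gap: 0.5
grasp_force: 0.0
```

```bash
python3 -c "
from rel import *
rel('small')
d=cap('side','s3.npz')
cv2.imwrite('pics/s3.png',cv2.resize(d['image'][120:320,170:350],None,fx=3,fy=3))"
```

```text
small mount x 0.5 y -10.0 tip z above hinge 40.2 toolx deg 72.5 t 9.37 F [-0.4 -0.2  1. ] gap 0.5
```

View pics/s3.png

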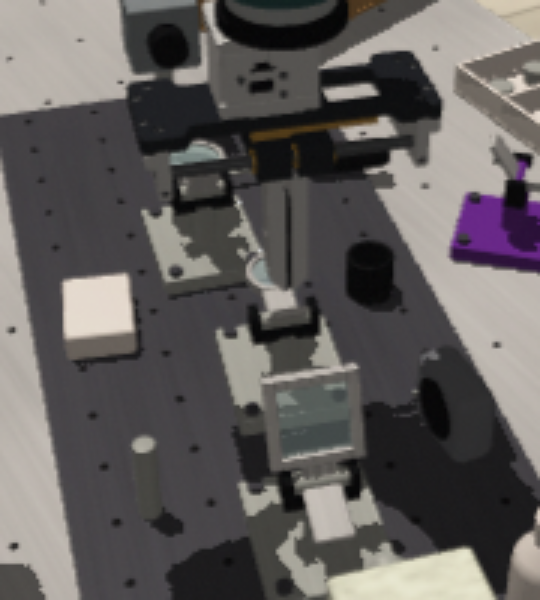

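The tip is over the small mount's hinge, centred on its lever at crop (285,295).

{"op": "send_rows", "data": {
  "jaw": [255,255,255,255,255],
  "dp": [
    [0,0,4],
    [-1,0,8],
    [-2,0,12],
    [-5,0,16],
    [-7.5,0,19]
  ],
  "yaw": [0,0,0,0,0]
}}

```text
time: 9.83
ee_pos: [531.7, 12.5, 117.0]
eef_rot: [-2.534, -1.857, -0.0]
force: [0.2, 0.5, 1.5]
finger_gap: 0.8
grasp_force: 1.0
```

{"op": "send_rows", "data": {
  "jaw": [255,255,255,255,255],
  "dp": [
    [-3,0,3],
    [-6.5,0,6.5],
    [-9,0,9.5],
    [-11.5,0,12],
    [-13,0,15]
  ],
  "yaw": [0,0,0,0,0]
}}

```text
time: 10.25
ee_pos: [527.8, -0.2, 102.3]
eef_rot: [2.534, 1.857, 0.0]
force: [0.1, 0.9, 1.2]
finger_gap: 0.4
grasp_force: 0.7
```

```bash
python3 -c "
from rel import *
rel('small')"
```

```text
small mount x 0.1 y -31.1 tip z above hinge 5.3 toolx deg 72.5 t 10.25 F [0.1 0.9 1.2] gap 0.4
```

{"op": "send_rows", "data": {
  "jaw": [255,255,255,255,255],
  "dp": [
    [-1,0,3],
    [-2,0,6],
    [-3,0,8.5],
    [-3.5,0,11],
    [-4,0,13]
  ],
  "yaw": [0,0,0,0,0]
}}

```text
time: 10.67
ee_pos: [526.7, -3.7, 89.3]
eef_rot: [2.533, 1.857, 0.0]
force: [-0.2, 0.3, 2.6]
finger_gap: 0.5
grasp_force: 0.9
```

{"op": "send_rows", "data": {
  "jaw": [255,255,255,255,255],
  "dp": [
    [0,0,1.5],
    [0,0,3],
    [0.5,0,4.5],
    [0.5,0,6],
    [1,0,7]
  ],
  "yaw": [0,0,0,0,0]
}}

```text
time: 11.08
ee_pos: [526.9, -2.7, 82.3]
eef_rot: [2.533, 1.858, -0.0]
force: [0.5, -0.0, 0.8]
finger_gap: 0.2
grasp_force: 0.8
```

```bash
python3 -c "
from rel import *
rel('small')"
```

```text
small mount x 0.0 y -33.7 tip z above hinge -14.7 toolx deg 72.5 t 11.08 F [ 0.5 -0.   0.8] gap 0.2
```

Press in small steps until the force shows the stop.

{"op": "send_rows", "data": {
  "jaw": [255,255,255,255,255],
  "dp": [
    [0,0,0.5],
    [0,0,1],
    [0,0,1.5],
    [0,0,1.5],
    [0,0,1.5]
  ],
  "yaw": [0,0,0,0,0]
}}

```text
time: 11.5
ee_pos: [526.9, -2.6, 81.0]
eef_rot: [-2.534, -1.857, 0.0]
force: [-0.3, -0.9, 1.8]
finger_gap: 0.6
grasp_force: 0.8
```

{"op": "send_rows", "data": {
  "jaw": [255,255,255,255,255],
  "dp": [
    [0,0,0.5],
    [0,0,1],
    [0,0,1],
    [0,0,1],
    [0,0,1]
  ],
  "yaw": [0,0,0,0,0]
}}

```text
time: 11.92
ee_pos: [527.0, -2.6, 80.5]
eef_rot: [2.534, 1.857, 0.001]
force: [-0.6, -0.4, 6.3]
finger_gap: 0.7
grasp_force: 2.3
```

{"op": "send_rows", "data": {
  "jaw": [255,255,255,255,255],
  "dp": [
    [0,0,0.5],
    [0,0,1],
    [0,0,1],
    [0,0,1],
    [0,0,1]
  ],
  "yaw": [0,0,0,0,0]
}}

```text
time: 12.33
ee_pos: [527.1, -2.5, 80.2]
eef_rot: [2.533, 1.857, 0.001]
force: [-1.8, 0.5, 9.7]
finger_gap: 0.6
grasp_force: 4.1
```

{"op": "send_rows", "data": {
  "jaw": [255,255,255,255,255],
  "dp": [
    [0,0,-5],
    [-2,0,-20],
    [-4,0,-50],
    [-4,0,-85],
    [-4,0,-120]
  ],
  "yaw": [0,0,0,0,0]
}}

```text
time: 12.75
ee_pos: [524.7, -6.4, 199.4]
eef_rot: [-2.532, -1.856, 0.003]
force: [0.3, 0.7, 0.6]
finger_gap: 0.0
grasp_force: 0.0
```

{"op": "send_rows", "data": {
  "jaw": [255,255,255,255,255],
  "dp": [
    [0,-20,-30],
    [0,-55,-40],
    [0,-95,-40],
    [0,-135,-40],
    [0,-160,-40]
  ],
  "yaw": [0,0,0,0,0]
}}

```text
time: 13.17
ee_pos: [368.9, 42.6, 238.6]
eef_rot: [-2.532, -1.856, 0.003]
force: [0.1, -0.0, 0.2]
finger_gap: 0.9
grasp_force: 0.0
```

```bash
python3 -c "
from rel import *
rel('small')
d=cap('side','s4.npz'); Q=pts(d).reshape(-1,3)[d['range_z'].ravel()>0]
c=cap('top','t4.npz'); T=pts(c).reshape(-1,3)[c['range_z'].ravel()>0]
O['filt']=(481.7,-108.2,72.7)
for n in O:
    x,y,a=O[n]; a=np.radians(a); ey=np.array([np.cos(a),np.sin(a)]); ex=np.array([ey[1],-ey[0]])
    for nm,X in (('side',Q),('top',T)):
        m=np.c_[(X[:,:2]-[x,y])@ex,(X[:,:2]-[x,y])@ey,X[:,2]-72]
        g=m[(abs(m[:,0])<28)&(abs(m[:,1])<72)&(m[:,2]>-8)&(m[:,2]<72)]
        k,e=(1,2) if n=='large' else (2,1)
        q=g[(g[:,k]>22)]; print(n,nm,len(q),'slope %.3f, off %.1f'%tuple(np.polyfit(q[:,k],q[:,e],1)))
cv2.imwrite('pics/s4.png',cv2.resize(d['image'][100:320,150:370],None,fx=2.7,fy=2.7))"
```

```text
small mount x -164.2 y -38.1 tip z above hinge 141.6 toolx deg 72.5 t 13.17 F [ 0.1 -0.   0.2] gap 0.9
large side 219 slope 0.026, off 2.2
large top 449 slope 0.009, off 2.8
small side 255 slope 0.053, off -2.1
small top 86 slope 0.138, off -4.4
filt side 845 slope 0.344, off -2.1
filt top 241 slope 0.422, off -4.2
```

View pics/s4.png

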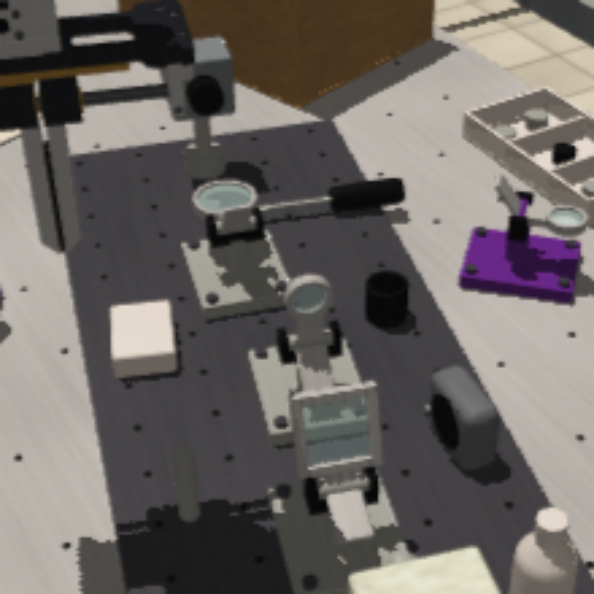

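```bash
python3 -c "
from rel import *
d=dict(np.load('s4.npz')); Q=pts(d).reshape(-1,3)[d['range_z'].ravel()>0]
x,y,a=O['small']; a=np.radians(a); ey=np.array([np.cos(a),np.sin(a)]); ex=np.array([ey[1],-ey[0]])
m=np.c_[(Q[:,:2]-[x,y])@ex,(Q[:,:2]-[x,y])@ey,Q[:,2]-72]
g=m[(abs(m[:,0])<20)&(abs(m[:,1])<40)]
for b in range(-30,65,6):
    t=g[(g[:,2]>=b)&(g[:,2]<b+6)]
    if len(t)>2: print(b,len(t),np.percentile(t[:,1],[10,50,90]).round(1))
a0=dict(np.load('side0.npz'))['image'];D=cv2.absdiff(a0,d['image'])[240:330,250:300]; print('filter region diff',np.median(D))
"
```

```text
-24 18 [-29.7 -28.4 -24.4]
-18 63 [-28.8 -23.4 -18. ]
-12 80 [-19.6 -13.5  -4.3]
-6 74 [-11.3  -5.7  -2.6]
0 57 [-5.1 -2.6  1.1]
6 58 [-4.7 -1.2  5. ]
12 26 [-2.6 -1.   0.7]
18 22 [-2.3 -1.6 -0.1]
24 35 [-2.7 -1.4  1.6]
30 43 [-2.4 -0.1  2.1]
36 45 [-2.   0.2  1.9]
42 41 [-2.6  0.7  2.3]
48 35 [-2.3  0.2  3. ]
54 50 [-2.9  0.3  5.5]
filter region diff 11.0
```

```bash
python3 -c "
from station import arm
print(arm.sign_off())"
```

```text
the job is handed in; nothing more can be done
None
```

The large lens is pressed flat against its stop, the small lens stands upright against its stop, the filter was not touched, and the job was handed in after about 13 s; sign-off gave no verdict.

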